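# Unstack the moisture tins into their seats

## Task

The moisture tins were left stacked on the weighing pan. Take the stack apart and set each tin right way up in the grey seat of its own size (the smallest tin in the smallest seat, and so on up to the largest), sitting flat down inside the recess. Keep every tin upright all the way; none may be tipped over.

Things in the scene. Friction and masses are not known exactly. Their poses are not given: they have to be found in the camera images.
- pan: round flat stainless weighing pan, 124 mm across and 4 mm thick, lying fixed on the bench; the stack of tins stands near its middle. Origin: centre of its underside, z up
- tin_28: the smallest tin: closed round plain grey metal sample tin, an upright plain cylinder 28 mm in diameter and 24 mm high, 0.04 kg give or take a third. It tops the stack. The tins are stacked by size, largest lowest, each up to about 7 mm off the centre of the one below. Origin: centre of its underside, z up
- tin_40: the second smallest tin: closed round plain grey metal sample tin, an upright plain cylinder 40 mm in diameter and 24 mm high, 0.06 kg give or take a third. The tins are stacked by size, largest lowest, each up to about 7 mm off the centre of the one below. Origin: centre of its underside, z up
- tin_52: the second largest tin: closed round plain grey metal sample tin, an upright plain cylinder 52 mm in diameter and 24 mm high, 0.09 kg give or take a third. The tins are stacked by size, largest lowest, each up to about 7 mm off the centre of the one below. Origin: centre of its underside, z up
- tin_64: the largest tin: closed round plain grey metal sample tin, an upright plain cylinder 64 mm in diameter and 24 mm high, 0.12 kg give or take a third. It is the bottom of the stack, on the pan. The tins are stacked by size, largest lowest, each up to about 7 mm off the centre of the one below. Origin: centre of its underside, z up
- seat_28: the smallest seat: grey round plastic dish fixed to the bench, for the 28 mm tin: recess 38 mm across at its flat floor, the floor 4 mm above the bench, the rim flaring outward to 46 mm inside and 54 mm outside, its top 9 mm above the bench. Origin: centre of its underside on the bench, z up
- seat_40: the second smallest seat: grey round plastic dish fixed to the bench, for the 40 mm tin: recess 50 mm across at its flat floor, the floor 4 mm above the bench, the rim flaring outward to 58 mm inside and 66 mm outside, its top 9 mm above the bench. Origin: centre of its underside on the bench, z up
- seat_52: the second largest seat: grey round plastic dish fixed to the bench, for the 52 mm tin: recess 62 mm across at its flat floor, the floor 4 mm above the bench, the rim flaring outward to 70 mm inside and 78 mm outside, its top 9 mm above the bench. Origin: centre of its underside on the bench, z up
- seat_64: the largest seat: grey round plastic dish fixed to the bench, for the 64 mm tin: recess 74 mm across at its flat floor, the floor 4 mm above the bench, the rim flaring outward to 82 mm inside and 90 mm outside, its top 9 mm above the bench. Origin: centre of its underside on the bench, z up
There are look-alikes about, which are no part of the job. Leave any pink, purple or red look-alike of the tin_28 alone.

How it is judged:
At the end, for the whole second after the job is handed in: Each of the four tins stands upright (within 0.1 rad) and at rest in the seat of its own size, within 9 mm of the seat's centre and down on the recess floor (underside 2 to 6.5 mm above the seat's underside), not on the rim (horizontal distance between tin_28 and seat_28 below 0.009 m and z of tin_28 in the frame of seat_28 between 0.002 and 0.0065 m and angle between each of tin_28, tin_40, tin_52, tin_64's own z axis and vertical below 0.1 rad and linear speed of each of tin_28, tin_40, tin_52, tin_64 below 0.02 m/s and horizontal distance between tin_40 and seat_40 below 0.009 m and z of tin_40 in the frame of seat_40 between 0.002 and 0.0065 m and horizontal distance between tin_52 and seat_52 below 0.009 m and z of tin_52 in the frame of seat_52 between 0.002 and 0.0065 m and horizontal distance between tin_64 and seat_64 below 0.009 m and z of tin_64 in the frame of seat_64 between 0.002 and 0.0065 m); the robot touches nothing.
It fails at once if the smallest tin is tipped more than 0.7 rad from upright or turned over (angle between tin_28's own z axis and vertical above 0.7 rad).
It fails at once if the second smallest tin is tipped more than 0.7 rad from upright or turned over (angle between tin_40's own z axis and vertical above 0.7 rad).
It fails at once if the second largest tin is tipped more than 0.7 rad from upright or turned over (angle between tin_52's own z axis and vertical above 0.7 rad).
It fails at once if the largest tin is tipped more than 0.7 rad from upright or turned over (angle between tin_64's own z axis and vertical above 0.7 rad).
It also fails if it takes over 112 s, if anything falls off the work surface, if the arm or the gripper's body presses on something with over 40 N, if the wrist force passes 120 N, or if a joint passes its speed limit or range.

## Robot

A 6-joint arm with a two-finger parallel gripper is mounted at the origin on a cart in front of the work surface, level with it; the furniture and walls round the work are solid. World frame = base frame: x ahead of the robot, y to its left, z up, the work surface at z = 0. Lengths are in m, angles in rad, forces in N, time in s.
With the tool pointing down it reaches from about 0.35 to 0.85 m from the base axis. Payload 8.1 kg.
Tool frame: the origin (TCP) lies at the very end of the fingers, on their centre line; the grasp point (between the pads) lies 19 mm behind it (env.tcp_to_grasp is the distance from the TCP to the grasp point, in m); z points along the fingers, y is the line along which they close (so a half turn about z gives the same grasp; the last joint's range is limited). The gripper opens to 93 mm and grips with 3 to 60 N. Pads are 15 mm wide; open, the fingers measure 128 mm over their backs; the gripper's body (75 mm by 188 mm) begins 65 mm behind the grasp point.
Start: joints at [-1.286, 0.13, 1.488, -0, 1.523, -0.085], TCP at [0.217, -0.559, 0.219] pointing down, gripper open.
Joint ranges: [-2.96, 2.96], [-0.89, 2.26], [0.02, 2.5], [-1.34, 4.48], [0, 2.73], [-2.66, 2.66]. Speed limits (rad/s): [2.39, 2.39, 2.79, 3.14, 3.14, 3.14].

## Interface

Orientations are given as a unit quaternion [w, x, y, z].
In Python, from station import env, viewer, order gives the robot as it stands.
- The arm moves only by the tool arm_command, never from a script. Its arguments are lists of equal length, an entry for each row: "travel": the shift along the tool's x, y, z in m, a list of three; "turn": the turn, a rotation vector about the tool's x, y, z in degrees, a list of three; "fingers": the opening, from 0 (shut) to 1 (fully open). A call has 1 to 8 rows; each row is the pose to reach, as a shift and turn from the pose commanded when the call began, along the tool's axes at that moment; what a row does not reach only later rows make up. A row lasts 1/10 s, in which the tool goes at most 50 mm and 8.59 degrees, less where a joint would pass 70% of its speed; a pose out of reach is approached as far as the arm can. A call with a gripper value outside its range is refused whole. The fingers move at their own pace and stop on an object; "force" is the grip in N (left out, the last holds). Time passes only in rows, so rows that repeat a pose let the fingers close. It gives the time, the measured TCP pose, the force, the opening and the grip force at its end, in the units of the state.
- env.state(): the state, without advancing time (a new reading comes with each control period).
- viewer.capture(name): name is "side" or "top"; returns the picture (400x640x3 uint8, red, green, blue); there is no depth.
- viewer.camera_model(name): a dict with "fx", "fy", "cx", "cy" (pixels), "k1" (the pictures are not rectified: a ray, as slopes to the right and down, at radius r is drawn at 1 + k1 r^2 times it, then the intrinsics apply), "view" (4x4, takes a point from world to camera coordinates). Camera axes: x right, y down, z forward; pixel columns grow to the right and rows downward; lengths in m; the calibration is good to about 2 mm. A picture is of the moment at which its call begins. camera_model takes no time and is no camera call.
- order.sign_off(): hands the job in; it is judged then, once.
The state is a dict: "time": time; "joint_pos": joint angles; "qd": joint speeds; "effort": joint torques, N m; "tool_pos": TCP position; "tcp_rot": TCP orientation; "wrist_force": force on the tool from outside, world axes, zero at the start; "wrist_torque": the same for the moment, N m; "gripper_width": finger opening in m; "gripper_force": force on a finger pad.
Only numpy, scipy, OpenCV 4.12 (cv2) and the standard library are available. Lean on these libraries where they do the work, as an engineer would, in place of code of your own. Each camera call takes 0.05 s, during which the arm holds its last target. There are 200 camera calls.

## Working session

There is one attempt and no reset: what is moved stays moved. The work goes in short steps, Python scripts to look and compute and a tool call to move; the robot and the scene stay as the last step left them, time stands still between calls to the robot, and variables do not carry over. Pictures are saved under pics/ and viewed, at most 14 in all, crops included, and the job is handed in when it is done.

Besides the shell and the picture viewer there is one more tool, called after "Emit:" as name(argument=value, ...) on one line, values as JSON. arm_command: Moves the arm, as the interface text tells. Its arguments: {"type":"object","properties":{"travel":{"type":"array"},"turn":{"type":"array"},"fingers":{"type":"array"},"force":{"type":"number"}},"required":["travel","turn","fingers"]}

```bash
ls; mkdir -p pics
python3 - <<'E'
from station import env, viewer
import cv2,numpy as np
for n in("side","top"):
    im=viewer.capture(n); cv2.imwrite(f"pics/{n}0.png",im[:,:,::-1])
    m=viewer.camera_model(n); print(n,{k:(np.round(v,4).tolist()) for k,v in m.items()})
s=env.state(); print({k:np.round(v,4).tolist() for k,v in s.items()})
E
```

```text
pics
side {'fx': 435.6655, 'fy': 435.6655, 'cx': 320.0858, 'cy': 198.1799, 'k1': -0.1088, 'view': [[0.9319, 0.3627, -0.01, -0.5076], [0.1561, -0.4257, -0.8913, 0.0373], [-0.3275, 0.829, -0.4533, 1.1954], [0.0, 0.0, 0.0, 1.0]]}
top {'fx': 489.953, 'fy': 489.953, 'cx': 327.6874, 'cy': 194.4263, 'k1': 0.0484, 'view': [[-0.0028, -1.0, 0.0037, 0.0945], [-0.9956, 0.0025, -0.0939, 0.4972], [0.0939, -0.0039, -0.9956, 1.1533], [0.0, 0.0, 0.0, 1.0]]}
{'time': 0.1, 'joint_pos': [-1.2864, 0.1311, 1.4891, -0.0, 1.523, -0.0854], 'qd': [0.0006, -0.001, -0.0013, -0.0008, 0.0008, 0.0008], 'effort': [0.0024, -56.134, -49.3095, 0.0772, 0.0291, -0.0], 'tool_pos': [0.2167, -0.559, 0.2177], 'tcp_rot': [-0.0008, 0.983, 0.1839, -0.0001], 'wrist_force': [-0.0295, 0.4995, 0.4012], 'wrist_torque': [-0.0045, 0.0103, -0.0073], 'gripper_force': 0.0, 'gripper_width': 0.093}
```

View pics/side0.png

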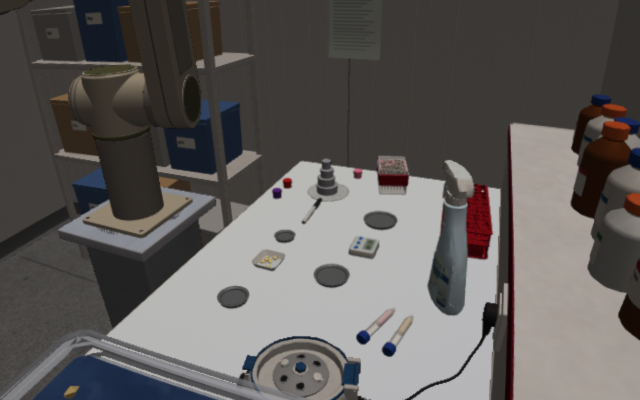

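View pics/top0.png

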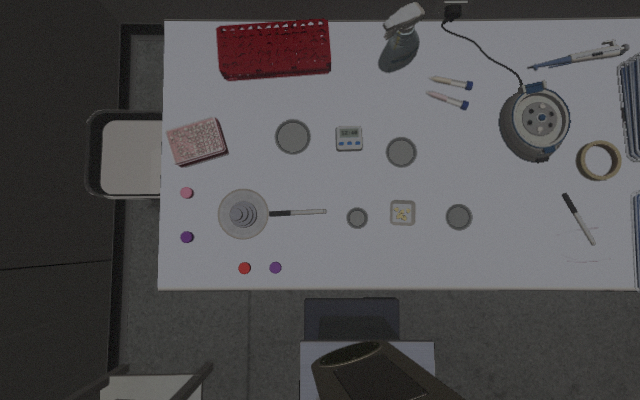

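The side view shows the stack at (326,178) on the pan. The top view shows it at (242,213). By apparent size in the top view, the seats are:
- seat_64 at (293,137)
- seat_52 at (401,152)
- seat_40 at (459,217)
- seat_28 at (357,217)

The look-alikes to leave alone are pink (187,192), purple (186,237), red (244,268) and purple (275,268). The grey tin_28 is the one on top of the stack. I'll measure and confirm this in a crop.

```bash
cat > h.py <<'E'
import numpy as np,cv2
from station import env,viewer
def dist(m): return np.array([m['k1'],0,0,0,0.]),np.array([[m['fx'],0,m['cx']],[0,m['fy'],m['cy']],[0,0,1.]])
def ray(name,p):
    m=viewer.camera_model(name); d,K=dist(m); V=np.array(m['view'])
    q=cv2.undistortPoints(np.array([[p]],float),K,d)[0,0]
    R,t=V[:3,:3],V[:3,3]; return -R.T@t, R.T@np.array([q[0],q[1],1])
def plane(name,p,z):
    c,v=ray(name,p); return c+v*(z-c[2])/v[2]
def proj(name,P):
    m=viewer.camera_model(name); d,K=dist(m); V=np.array(m['view'])
    return cv2.projectPoints(np.array([P],float),cv2.Rodrigues(V[:3,:3])[0],V[:3,3],K,d)[0][0,0]
E
python3 - <<'E'
from h import *
im=cv2.imread("pics/top0.png"); g=cv2.cvtColor(im,cv2.COLOR_BGR2GRAY)
# seats: darker than bench, Otsu locally
for n,(u,v),r in(("28",(357,217),16),("40",(459,217),19),("52",(401,152),22),("64",(293,137),24)):
    c=g[v-r:v+r+1,u-r:u+r+1]; t,b=cv2.threshold(c,0,255,cv2.THRESH_BINARY_INV+cv2.THRESH_OTSU)
    k=max(cv2.findContours(b,cv2.RETR_EXTERNAL,cv2.CHAIN_APPROX_NONE)[0],key=cv2.contourArea)
    e=cv2.fitEllipse(k); p=[e[0][0]+u-r,e[0][1]+v-r]
    P=plane("top",p,.007); ed=plane("top",[p[0]+e[1][0]/2,p[1]],.007)
    print(n,np.round(p,1),np.round(e[1],1),P.round(4),"r",round(np.linalg.norm(ed-P),4))
print("pan?",plane("top",(243,214),.004).round(3))
a=cv2.resize(im[180:248,205:283],None,fx=9,fy=8.5,interpolation=cv2.INTER_CUBIC)
a=cv2.resize(im[180:248,205:283],None,fx=7,fy=7,interpolation=cv2.INTER_CUBIC)
s=cv2.imread("pics/side0.png")[152:206,295:360]; b=cv2.resize(s,None,fx=7,fy=7,interpolation=cv2.INTER_CUBIC)
o=np.zeros((480,800,3),np.uint8); a=cv2.resize(a,(400,349)); b=cv2.resize(b,(400,332)); o[:349,:400]=a; o[:332,400:]=b
cv2.imwrite("pics/crop.png",np.clip(o*1.6,0,255).astype(np.uint8))
E
```

```text
28 [356.8 217.7] [20.8 21.1] [0.4422 0.0228 0.007 ] r 0.0252
40 [458.7 216.7] [25.7 26.4] [ 0.4442 -0.2235  0.007 ] r 0.0308
52 [400.9 151.8] [29.8 30.6] [ 0.6036 -0.0868  0.007 ] r 0.0365
64 [292.3 136.5] [34.9 35.3] [0.6422 0.1797 0.007 ] r 0.0429
pan? [0.452 0.299 0.004]
```

View pics/crop.png

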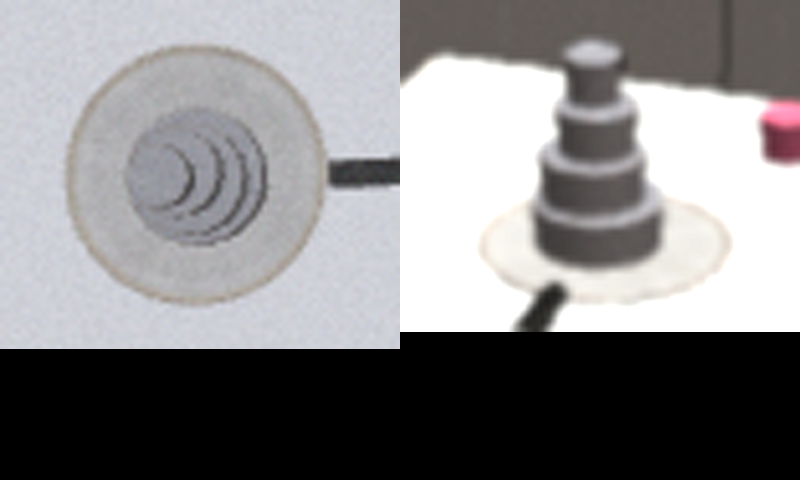

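The crop confirms the grey 28 mm tin topping the stack, at about top (236.4,214.3) and side (326.7,160.6). The coloured look-alikes stand apart on the bench. Seat radii match the given sizes. I'll start moving and square the tool to the world axes.

Emit:
arm_command(travel=[[0.32,-0.24,0],[0.32,-0.24,0],[0.32,-0.24,0],[0.32,-0.24,0],[0.32,-0.24,0],[0.32,-0.24,0],[0.32,-0.24,0],[0.32,-0.24,0]], turn=[[0,0,21.2],[0,0,21.2],[0,0,21.2],[0,0,21.2],[0,0,21.2],[0,0,21.2],[0,0,21.2],[0,0,21.2]], fingers=[0.6,0.6,0.6,0.6,0.6,0.6,0.6,0.6], force=12)

```text
time: 0.9
tool_pos: [0.4286, -0.2186, 0.2184]
tcp_rot: [-0.0, 1.0, -0.0, -0.0]
wrist_force: [1.2, -1.0, -1.1]
gripper_width: 0.0559
gripper_force: 0.0
```

Run:
```python
from h import *
A=plane("top",(236.4,214.3),.1); B=plane("side",(326.7,160.6),.1); print("tin28",A.round(4),B.round(4))
for d,u,z in((40,178,.076),(52,189,.052),(64,197,.028)):
    P=plane("top",(205+u/5.128,180+176/5.128),z); print(d,P.round(4),"side col",proj("side",P-[0,0,.012]).round(1))
s=env.state(); print(s['tool_pos'],s['tcp_rot'])
```

```text
tin28 [0.4462 0.2971 0.1   ] [0.4507 0.2967 0.1   ]
40 [0.4475 0.294  0.076 ] side col [325.4 172.3]
52 [0.4487 0.2932 0.052 ] side col [325.7 180. ]
64 [0.45   0.2936 0.028 ] side col [326.2 187.4]
[ 0.42864416 -0.21857137  0.21842855] [-3.78808055e-05  9.99999973e-01 -2.26949821e-04 -3.91837180e-05]
```

Emit:
arm_command(travel=[[0.02,-0.4,0.04],[0.02,-0.4,0.04],[0.02,-0.4,0.04],[0.02,-0.4,0.04],[0.02,-0.4,0.04],[0.02,-0.4,0.04],[0.02,-0.4,0.04],[0.02,-0.4,0.04]], turn=[[0,0,0],[0,0,0],[0,0,0],[0,0,0],[0,0,0],[0,0,0],[0,0,0],[0,0,0]], fingers=[0.6,0.6,0.6,0.6,0.6,0.6,0.6,0.6])

```text
time: 1.7
tool_pos: [0.4476, 0.179, 0.1785]
tcp_rot: [0.0, 1.0, -0.0, 0.0]
wrist_force: [0.7, 0.6, 0.5]
gripper_width: 0.0563
gripper_force: 0.0
```

Emit:
arm_command(travel=[[0,-0.118,0.0],[0,-0.118,0.0],[0,-0.118,0.053],[0,-0.118,0.053],[0,-0.118,0.053],[0,-0.118,0.053]], turn=[[0,0,0],[0,0,0],[0,0,0],[0,0,0],[0,0,0],[0,0,0]], fingers=[0.6,0.6,0.6,0.6,0.6,0.6])

```text
time: 2.3
tool_pos: [0.4487, 0.2942, 0.1269]
tcp_rot: [0.0, 1.0, -0.0, 0.0]
wrist_force: [-0.4, 0.5, 0.3]
gripper_width: 0.0559
gripper_force: 0.0
```

Run:
```python
from h import *
o=[]
for n in("side","top"):
    im=viewer.capture(n)[:,:,::-1]; print(n,[proj(n,env.state()['tool_pos']+np.array([0,d,0])).round(1).tolist() for d in(-.028,.028)])
    c=im[130:210,280:380] if n=="side" else im[170:250,190:290]
    o.append(cv2.resize(c,(400,320),interpolation=cv2.INTER_CUBIC))
cv2.imwrite("pics/c1.png",np.clip(np.hstack(o)*1.6,0,255).astype(np.uint8)); print(env.state()['tool_pos'])
```

```text
side [[322.4, 155.1], [329.3, 148.5]]
top [[248.2, 212.0], [222.4, 212.1]]
[0.44956536 0.29446685 0.12799575]
```

View pics/c1.png

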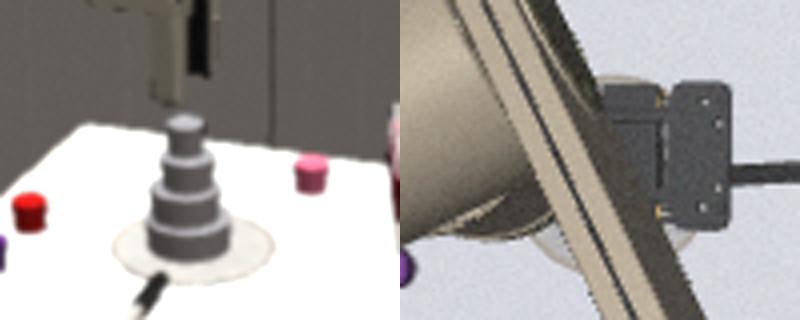

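The side crop shows both fingertips above tin_28, whose column of about 326.5 lies midway between the fingers. I'll descend.

Emit:
arm_command(travel=[[0,0,0.02],[0,0,0.035],[0,0,0.042],[0,0,0.042],[0,0,0.042]], turn=[[0,0,0],[0,0,0],[0,0,0],[0,0,0],[0,0,0]], fingers=[0.6,0.6,0.6,0.6,0.6])

```text
time: 2.9
tool_pos: [0.4484, 0.2949, 0.0843]
tcp_rot: [-0.0, 1.0, -0.0, 0.0]
wrist_force: [-0.4, 0.7, 0.2]
gripper_width: 0.0556
gripper_force: 0.0
```

Emit:
arm_command(travel=[[0,0,0],[0,0,0],[0,0,0],[0,0,0],[0,0,0],[0,0,0],[0,0,0],[0,0,0]], turn=[[0,0,0],[0,0,0],[0,0,0],[0,0,0],[0,0,0],[0,0,0],[0,0,0],[0,0,0]], fingers=[0.45,0.4,0.36,0.32,0.29,0.26,0.24,0.22], force=12)

```text
time: 3.7
tool_pos: [0.4482, 0.2951, 0.084]
tcp_rot: [-0.0, 1.0, -0.0, 0.0]
wrist_force: [0.4, 0.3, 1.7]
gripper_width: 0.0273
gripper_force: 12.0
```

Emit:
arm_command(travel=[[0,0,0],[0,0,0],[0,0,-0.005],[0,0,-0.015],[0,0,-0.04],[0,0,-0.07],[0,0,-0.07]], turn=[[0,0,0],[0,0,0],[0,0,0],[0,0,0],[0,0,0],[0,0,0],[0,0,0]], fingers=[0.2,0.2,0.2,0.2,0.2,0.2,0.2])

```text
time: 4.4
tool_pos: [0.4509, 0.2963, 0.1596]
tcp_rot: [-0.002, 1.0, -0.0, 0.004]
wrist_force: [0.9, 0.7, 0.3]
gripper_width: 0.0278
gripper_force: 12.0
```

Emit:
arm_command(travel=[[-0.002,0.02,0],[-0.004,0.06,0],[-0.007,0.11,0],[-0.007,0.16,0],[-0.007,0.21,0],[-0.007,0.25,0],[-0.007,0.272,0],[-0.007,0.272,0]], turn=[[0,0,0],[0,0,0],[0,0,0],[0,0,0],[0,0,0],[0,0,0],[0,0,0],[0,0,0]], fingers=[0.2,0.2,0.2,0.2,0.2,0.2,0.2,0.2])

```text
time: 5.2
tool_pos: [0.4409, 0.0204, 0.1539]
tcp_rot: [0.0, 1.0, -0.002, 0.0]
wrist_force: [0.0, -0.8, -0.3]
gripper_width: 0.0278
gripper_force: 12.0
```

Emit:
arm_command(travel=[[0,0,0.04],[0,0,0.08],[0,0,0.11],[0,0,0.12],[0,0,0.12]], turn=[[0,0,0],[0,0,0],[0,0,0],[0,0,0],[0,0,0]], fingers=[0.2,0.2,0.2,0.2,0.2])

```text
time: 5.7
tool_pos: [0.4396, 0.0237, 0.0326]
tcp_rot: [-0.0, 1.0, 0.0, -0.002]
wrist_force: [0.1, -0.8, -0.1]
gripper_width: 0.0276
gripper_force: 12.0
```

Run:
```python
from h import *
im=viewer.capture("side")[:,:,::-1]; s=env.state(); p=s['tool_pos']; print(p.round(4))
t=viewer.capture("top")[:,:,::-1]; cv2.imwrite("pics/top1.png",t)
g=p-[0,0,.008]; print("tin bottom expected",proj("side",g).round(1),"seat centre",proj("side",(.4422,.0228,.004)).round(1))
for d,z in((40,.076),):print(proj("top",(.4475,.294,z)))
c=cv2.resize(im[180:260,245:345],(400,320),interpolation=cv2.INTER_CUBIC); k=cv2.resize(t[170:250,190:290],(400,320),interpolation=cv2.INTER_CUBIC)
cv2.imwrite("pics/c2.png",np.clip(np.hstack([c,k])*1.6,0,255).astype(np.uint8))
```

```text
[0.4411 0.0235 0.0342]
tin bottom expected [283.8 228.1] seat centre [284.5 236.1]
[239.70438342 214.30617661]
```

View pics/c2.png

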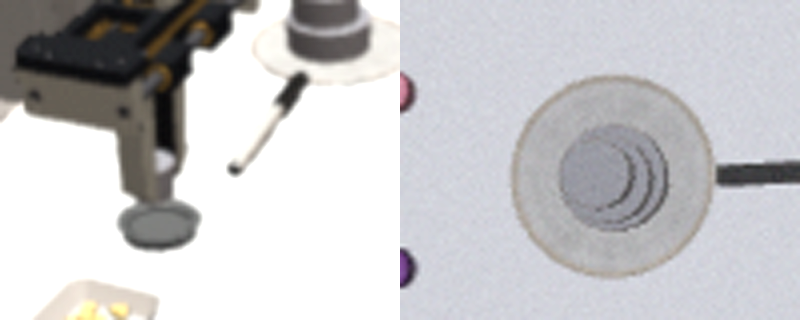

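The side crop shows tin_28 upright, centred over its seat at about (285,236). The top crop shows tin_40 uppermost at about (239,214). I'll lower tin_28.

Emit:
arm_command(travel=[[0,0,0.01],[0,0,0.017],[0,0,0.02],[0,0,0.021],[0,0,0.021]], turn=[[0,0,0],[0,0,0],[0,0,0],[0,0,0],[0,0,0]], fingers=[0.2,0.2,0.2,0.2,0.2])

```text
time: 6.3
tool_pos: [0.441, 0.023, 0.0128]
tcp_rot: [-0.0, 1.0, -0.0, -0.0]
wrist_force: [0.9, -0.6, -0.4]
gripper_width: 0.0273
gripper_force: 12.0
```

Run:
```python
from h import *
s=env.state(); print(s['tool_pos'].round(4),s['wrist_force'].round(1))
print("tin40",plane("top",(239,213.6),.076).round(4))
```

```text
[0.441  0.023  0.0128] [ 0.9 -0.6 -0.4]
tin40 [0.4491 0.2956 0.076 ]
```

Emit:
arm_command(travel=[[0,0,0.001],[0,0,0.001],[0,0,0.001],[0,0,0.001],[0,0,0.001],[0,0,-0.03],[0,0,-0.08],[0,0,-0.11]], turn=[[0,0,0],[0,0,0],[0,0,0],[0,0,0],[0,0,0],[0,0,0],[0,0,0],[0,0,0]], fingers=[0.32,0.36,0.45,0.6,0.7,0.7,0.7,0.7])

```text
time: 7.1
tool_pos: [0.442, 0.0229, 0.126]
tcp_rot: [0.0, 1.0, -0.0, 0.001]
wrist_force: [0.5, 0.0, 0.2]
gripper_width: 0.065
gripper_force: 0.0
```

Emit:
arm_command(travel=[[0.007,-0.05,0],[0.007,-0.1,0],[0.007,-0.15,0],[0.007,-0.2,0],[0.007,-0.25,0],[0.007,-0.272,0],[0.007,-0.272,0],[0.007,-0.272,0.02]], turn=[[0,0,0],[0,0,0],[0,0,0],[0,0,0],[0,0,0],[0,0,0],[0,0,0],[0,0,0]], fingers=[0.7,0.7,0.7,0.7,0.7,0.7,0.7,0.7])

```text
time: 7.9
tool_pos: [0.4499, 0.2962, 0.1054]
tcp_rot: [-0.001, 1.0, 0.001, 0.002]
wrist_force: [0.5, -0.5, -0.2]
gripper_width: 0.0653
gripper_force: 0.0
```

Run:
```python
from h import *
im=viewer.capture("side")[:,:,::-1]; t=viewer.capture("top")[:,:,::-1]; print(env.state()['tool_pos'].round(4))
c=[im[210:260,255:315],t[193:243,327:387]]
cv2.imwrite("pics/c3.png",np.clip(np.hstack([cv2.resize(x,(400,333),interpolation=cv2.INTER_CUBIC) for x in c])*1.6,0,255).astype(np.uint8))
```

```text
[0.4465 0.2933 0.1003]
```

View pics/c3.png

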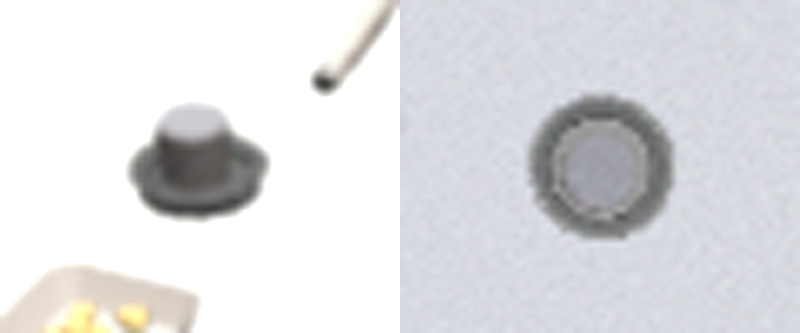

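Tin_28 sits upright and centred in seat_28, at side crop (200,150) and top crop (602,167). Tin_40 is next.

Emit:
arm_command(travel=[[0.001,0,0.015],[0.001,0,0.03],[0.001,0,0.04],[0.001,0,0.041],[0.001,0,0.041]], turn=[[0,0,0],[0,0,0],[0,0,0],[0,0,0],[0,0,0]], fingers=[0.7,0.7,0.7,0.7,0.7])

```text
time: 8.5
tool_pos: [0.4489, 0.2946, 0.0614]
tcp_rot: [0.0, 1.0, -0.0, -0.0]
wrist_force: [-0.6, -0.6, 0.4]
gripper_width: 0.0649
gripper_force: 0.0
```

Emit:
arm_command(travel=[[0,0,0.001],[0,0,0.001],[0,0,0.001],[0,0,0.001],[0,0,0.001],[0,0,0.001],[0,0,0.001],[0,0,0.001]], turn=[[0,0,0],[0,0,0],[0,0,0],[0,0,0],[0,0,0],[0,0,0],[0,0,0],[0,0,0]], fingers=[0.58,0.53,0.49,0.45,0.42,0.4,0.37,0.33], force=15)

```text
time: 9.3
tool_pos: [0.4493, 0.2951, 0.0611]
tcp_rot: [-0.0, 1.0, -0.0, 0.0]
wrist_force: [-0.4, 0.5, 2.3]
gripper_width: 0.0397
gripper_force: 15.0
```

Emit:
arm_command(travel=[[0,0,0],[0,0,0],[0,0,-0.005],[0,0,-0.015],[0,0,-0.04],[0,0,-0.07],[0,0,-0.09],[0,0,-0.09]], turn=[[0,0,0],[0,0,0],[0,0,0],[0,0,0],[0,0,0],[0,0,0],[0,0,0],[0,0,0]], fingers=[0.33,0.33,0.33,0.33,0.33,0.33,0.33,0.33])

```text
time: 10.1
tool_pos: [0.4514, 0.2961, 0.1554]
tcp_rot: [-0.002, 1.0, -0.0, 0.003]
wrist_force: [0.3, 0.3, -0.2]
gripper_width: 0.0396
gripper_force: 15.0
```

Emit:
arm_command(travel=[[-0.002,0.02,0],[-0.004,0.06,0],[-0.005,0.11,0],[-0.005,0.16,0],[-0.005,0.21,0],[-0.005,0.26,0],[-0.005,0.31,0],[-0.005,0.36,0]], turn=[[0,0,0],[0,0,0],[0,0,0],[0,0,0],[0,0,0],[0,0,0],[0,0,0],[0,0,0]], fingers=[0.33,0.33,0.33,0.33,0.33,0.33,0.33,0.33])

```text
time: 10.9
tool_pos: [0.4431, -0.0668, 0.1501]
tcp_rot: [-0.0, 1.0, -0.0, -0.0]
wrist_force: [1.9, 0.1, -0.1]
gripper_width: 0.0397
gripper_force: 15.0
```

Emit:
arm_command(travel=[[0,0.05,0],[0,0.1,0],[0,0.14,0],[0,0.158,0.02],[0,0.158,0.06],[0,0.158,0.1],[0,0.158,0.115],[0,0.158,0.115]], turn=[[0,0,0],[0,0,0],[0,0,0],[0,0,0],[0,0,0],[0,0,0],[0,0,0],[0,0,0]], fingers=[0.33,0.33,0.33,0.33,0.33,0.33,0.33,0.33])

```text
time: 11.7
tool_pos: [0.4408, -0.2211, 0.0317]
tcp_rot: [-0.002, 1.0, -0.0, -0.003]
wrist_force: [0.2, -0.1, -0.4]
gripper_width: 0.0397
gripper_force: 15.0
```

Run:
```python
from h import *
im=viewer.capture("side")[:,:,::-1]; t=viewer.capture("top")[:,:,::-1]; s=env.state(); print(s['tool_pos'].round(4))
sc=proj("side",(.4442,-.2235,.004)); print(sc.round(1),proj("side",s['tool_pos']-[0,0,.008]).round(1))
u,v=sc.round().astype(int)
c=[im[v-50:v+30,u-50:u+50],t[170:250,190:290]]
cv2.imwrite("pics/c4.png",np.clip(np.hstack([cv2.resize(x,(400,320),interpolation=cv2.INTER_CUBIC) for x in c])*1.6,0,255).astype(np.uint8))
```

```text
[ 0.4437 -0.2228  0.0357]
[232.7 297.2] [231.4 287.6]
```

View pics/c4.png

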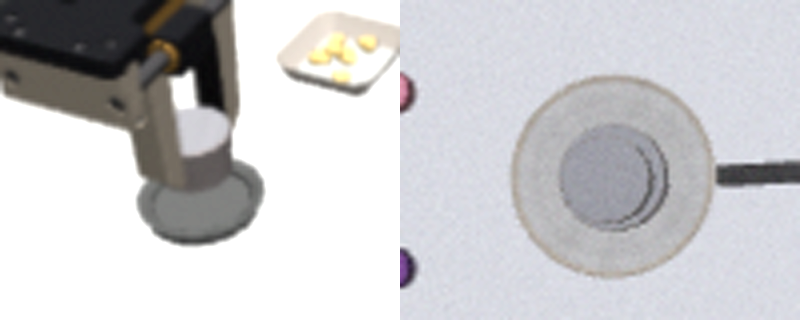

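Tin_40 is upright over seat_40, its column of about 232 matching the seat's 232.7. Tin_52 is now uppermost at top (241.5,213.8). I'll lower and release.

Emit:
arm_command(travel=[[0,0,0.01],[0,0,0.017],[0,0,0.021],[0,0,0.023],[0,0,0.023]], turn=[[0,0,0],[0,0,0],[0,0,0],[0,0,0],[0,0,0]], fingers=[0.33,0.33,0.33,0.33,0.33])

```text
time: 12.3
tool_pos: [0.4441, -0.223, 0.0129]
tcp_rot: [0.0, 1.0, -0.0, -0.0]
wrist_force: [0.5, -0.1, -1.0]
gripper_width: 0.0399
gripper_force: 15.0
```

Run:
```python
from h import *
s=env.state(); print(s['tool_pos'].round(4),s['wrist_force'].round(1))
print("tin52",plane("top",(241.5,213.75),.052).round(4))
```

```text
[ 0.4441 -0.223   0.0129] [ 0.5 -0.1 -1. ]
tin52 [0.4501 0.2941 0.052 ]
```

Emit:
arm_command(travel=[[0,0,0],[0,0,0],[0,0,0],[0,0,0],[0,0,0],[0,0,-0.03],[0,0,-0.08],[0,0,-0.09]], turn=[[0,0,0],[0,0,0],[0,0,0],[0,0,0],[0,0,0],[0,0,0],[0,0,0],[0,0,0]], fingers=[0.45,0.49,0.55,0.65,0.75,0.85,0.85,0.85])

```text
time: 13.1
tool_pos: [0.447, -0.2249, 0.1087]
tcp_rot: [0.002, 1.0, -0.0, 0.004]
wrist_force: [1.4, -0.9, 0.4]
gripper_width: 0.0789
gripper_force: 0.0
```

Emit:
arm_command(travel=[[0.006,-0.05,0],[0.006,-0.1,0],[0.006,-0.15,0],[0.006,-0.2,0],[0.006,-0.25,0],[0.006,-0.3,0],[0.006,-0.35,0],[0.006,-0.4,0]], turn=[[0,0,0],[0,0,0],[0,0,0],[0,0,0],[0,0,0],[0,0,0],[0,0,0],[0,0,0]], fingers=[0.85,0.85,0.85,0.85,0.85,0.85,0.85,0.85])

```text
time: 13.9
tool_pos: [0.4498, 0.1787, 0.103]
tcp_rot: [-0.0, 1.0, -0.0, 0.0]
wrist_force: [1.2, 0.7, -0.4]
gripper_width: 0.0789
gripper_force: 0.0
```

Run:
```python
from h import *
s=env.state(); print(s['tool_pos'].round(4))
im=viewer.capture("side")[:,:,::-1]; t=viewer.capture("top")[:,:,::-1]; print(env.state()['tool_pos'].round(4))
c=[im[270:320,203:263],t[192:242,429:489]]
cv2.imwrite("pics/c5.png",np.clip(np.hstack([cv2.resize(x,(400,333),interpolation=cv2.INTER_CUBIC) for x in c])*1.6,0,255).astype(np.uint8))
```

```text
[0.4498 0.1787 0.103 ]
[0.4494 0.1822 0.103 ]
```

View pics/c5.png

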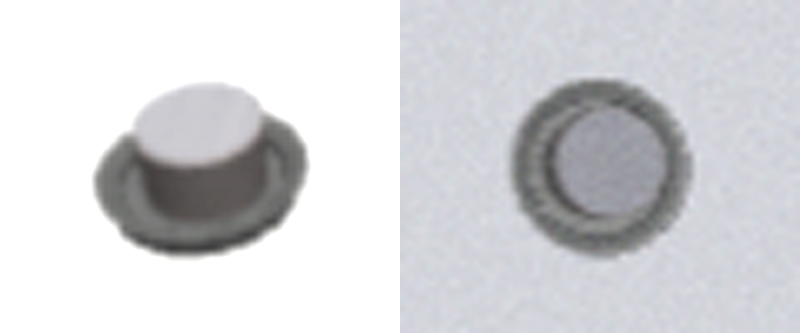

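Run:
```python
from h import *
for n,o in(("side",(203,270)),("top",(429,192))):
    for z in(.004,.009,.028):
        q=np.array([proj(n,(.4442+r*np.cos(a),-.2235+r*np.sin(a),z)) for r in [.029 if z==.009 else .02] for a in np.arange(0,6.28,.1)])
        e=(q-o)*6.67; print(n,z,"l,r,t,b",e.min(0).round(),e.max(0).round(),"fit",np.round(cv2.fitEllipse(e.astype(np.float32))[0],0))
```

```text
side 0.004 l,r,t,b [131. 139.] [265. 226.] fit [198. 182.]
side 0.009 l,r,t,b [ 99. 108.] [294. 233.] fit [196. 170.]
side 0.028 l,r,t,b [121.  77.] [257. 162.] fit [189. 119.]
top 0.004 l,r,t,b [140. 110.] [251. 220.] fit [196. 165.]
top 0.009 l,r,t,b [119.  84.] [280. 245.] fit [199. 165.]
top 0.028 l,r,t,b [157. 106.] [270. 218.] fit [214. 162.]
```

Emit:
arm_command(travel=[[0,-0.05,0],[0,-0.1,0],[0,-0.112,0.01],[0,-0.112,0.03],[0,-0.112,0.05],[0,-0.112,0.065],[0,-0.112,0.065]], turn=[[0,0,0],[0,0,0],[0,0,0],[0,0,0],[0,0,0],[0,0,0],[0,0,0]], fingers=[0.85,0.85,0.85,0.85,0.85,0.85,0.85])

```text
time: 14.7
tool_pos: [0.4482, 0.2867, 0.0349]
tcp_rot: [0.001, 1.0, -0.0, -0.002]
wrist_force: [-0.2, -0.5, 0.1]
gripper_width: 0.0789
gripper_force: 0.0
```

Emit:
arm_command(travel=[[0,0,0],[0,0,0]], turn=[[0,0,0],[0,0,0]], fingers=[0.85,0.85])

```text
time: 14.9
tool_pos: [0.4511, 0.2886, 0.039]
tcp_rot: [-0.0, 1.0, -0.0, 0.001]
wrist_force: [-0.6, -0.6, 0.3]
gripper_width: 0.0794
gripper_force: 0.0
```

Emit:
arm_command(travel=[[0,-0.005,0.002],[0,-0.005,0.002],[0,-0.005,0.002],[0,-0.005,0.002],[0,-0.005,0.002],[0,-0.005,0.002],[0,-0.005,0.002],[0,-0.005,0.002]], turn=[[0,0,0],[0,0,0],[0,0,0],[0,0,0],[0,0,0],[0,0,0],[0,0,0],[0,0,0]], fingers=[0.8,0.74,0.68,0.64,0.61,0.58,0.55,0.52], force=18)

```text
time: 15.7
tool_pos: [0.4501, 0.2936, 0.0359]
tcp_rot: [-0.0, 1.0, -0.0, -0.0]
wrist_force: [0.0, -0.4, 0.7]
gripper_width: 0.0517
gripper_force: 18.0
```

Emit:
arm_command(travel=[[0,0,0],[0,0,0],[0,0,0],[0,0,-0.005],[0,0,-0.015],[0,0,-0.04],[0,0,-0.07],[0,0,-0.07]], turn=[[0,0,0],[0,0,0],[0,0,0],[0,0,0],[0,0,0],[0,0,0],[0,0,0],[0,0,0]], fingers=[0.48,0.46,0.46,0.46,0.46,0.46,0.46,0.46])

```text
time: 16.5
tool_pos: [0.4533, 0.2953, 0.1117]
tcp_rot: [-0.002, 1.0, -0.0, 0.004]
wrist_force: [1.4, 0.1, -0.1]
gripper_width: 0.0519
gripper_force: 18.0
```

Emit:
arm_command(travel=[[0.008,0.02,0],[0.024,0.06,0],[0.042,0.105,0],[0.06,0.15,0],[0.078,0.195,0],[0.096,0.24,0],[0.114,0.285,0],[0.132,0.33,0]], turn=[[0,0,0],[0,0,0],[0,0,0],[0,0,0],[0,0,0],[0,0,0],[0,0,0],[0,0,0]], fingers=[0.46,0.46,0.46,0.46,0.46,0.46,0.46,0.46])

```text
time: 17.3
tool_pos: [0.5824, -0.0384, 0.1058]
tcp_rot: [-0.0, 1.0, -0.0, 0.0]
wrist_force: [0.8, 0.1, -0.5]
gripper_width: 0.0515
gripper_force: 18.0
```

Emit:
arm_command(travel=[[0.015,0.035,0],[0.0215,0.05,0],[0.0215,0.05,0.03],[0.0215,0.05,0.06],[0.0215,0.05,0.07],[0.0215,0.05,0.07],[0.0215,0.05,0.07]], turn=[[0,0,0],[0,0,0],[0,0,0],[0,0,0],[0,0,0],[0,0,0],[0,0,0]], fingers=[0.46,0.46,0.46,0.46,0.46,0.46,0.46])

```text
time: 18.0
tool_pos: [0.6041, -0.086, 0.037]
tcp_rot: [0.0, 1.0, 0.0, 0.0]
wrist_force: [0.5, -1.1, -0.9]
gripper_width: 0.0517
gripper_force: 18.0
```

Run:
```python
from h import *
im=viewer.capture("side")[:,:,::-1]; t=viewer.capture("top")[:,:,::-1]; s=env.state(); print(s['tool_pos'].round(4))
sc=proj("side",(.6036,-.0868,.004)); print(sc.round(1),proj("side",s['tool_pos']-[0,0,.008]).round(1))
u,v=sc.round().astype(int)
c=[im[v-50:v+30,u-50:u+50],t[170:250,190:290]]
cv2.imwrite("pics/c6.png",np.clip(np.hstack([cv2.resize(x,(400,320),interpolation=cv2.INTER_CUBIC) for x in c])*1.6,0,255).astype(np.uint8))
```

```text
[ 0.605  -0.0863  0.038 ]
[331.1 275.7] [331.8 265.7]
```

View pics/c6.png

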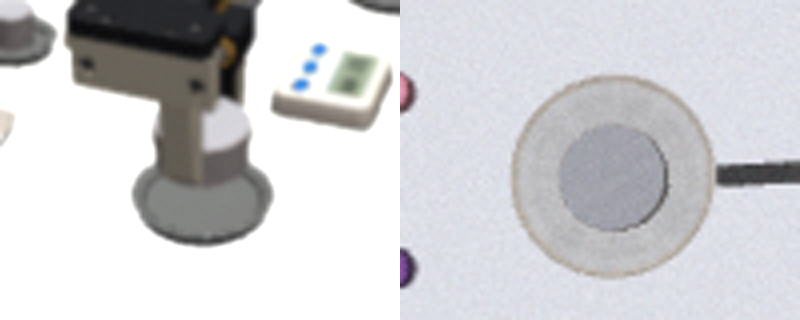

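Tin_52 is upright, centred over seat_52 at columns 331.8 and 331.1. Tin_64 is left alone at top (243.1,214.4). I'll lower and release.

Emit:
arm_command(travel=[[0,0,0.01],[0,0,0.018],[0,0,0.023],[0,0,0.025],[0,0,0.025]], turn=[[0,0,0],[0,0,0],[0,0,0],[0,0,0],[0,0,0]], fingers=[0.46,0.46,0.46,0.46,0.46])

```text
time: 18.6
tool_pos: [0.6034, -0.0864, 0.011]
tcp_rot: [-0.0, 1.0, -0.0, -0.0]
wrist_force: [-0.6, -0.6, 2.9]
gripper_width: 0.0515
gripper_force: 18.0
```

Run:
```python
from h import *
s=env.state(); print(s['tool_pos'].round(4),s['wrist_force'].round(1))
print("tin64",plane("top",(243.1,214.4),.028).round(4))
```

```text
[ 0.6034 -0.0864  0.011 ] [-0.6 -0.6  2.9]
tin64 [0.4498 0.2944 0.028 ]
```

Contact at 2.9 N, so the tin is down. I'll release, go up and return to the pan with the fingers fully open.

Emit:
arm_command(travel=[[0,0,-0.001],[0,0,-0.001],[0,0,-0.001],[0,0,-0.001],[0,0,-0.001],[0,0,-0.03],[0,0,-0.07],[0,0,-0.09]], turn=[[0,0,0],[0,0,0],[0,0,0],[0,0,0],[0,0,0],[0,0,0],[0,0,0],[0,0,0]], fingers=[0.59,0.63,0.7,0.8,0.9,0.97,0.97,0.97])

```text
time: 19.4
tool_pos: [0.6051, -0.0867, 0.1044]
tcp_rot: [0.0, 1.0, -0.0, 0.002]
wrist_force: [0.9, 0.3, 0.5]
gripper_width: 0.0902
gripper_force: 0.0
```

Emit:
arm_command(travel=[[-0.018,-0.045,0],[-0.036,-0.09,0],[-0.054,-0.135,0],[-0.072,-0.18,0],[-0.09,-0.225,0],[-0.108,-0.27,0],[-0.126,-0.315,0],[-0.144,-0.36,0]], turn=[[0,0,0],[0,0,0],[0,0,0],[0,0,0],[0,0,0],[0,0,0],[0,0,0],[0,0,0]], fingers=[0.97,0.97,0.97,0.97,0.97,0.97,0.97,0.97])

```text
time: 20.2
tool_pos: [0.4587, 0.2753, 0.1012]
tcp_rot: [-0.0, 1.0, -0.0, 0.0]
wrist_force: [0.1, 0.3, 0.3]
gripper_width: 0.0902
gripper_force: 0.0
```

Emit:
arm_command(travel=[[0,0,0],[0,0,0]], turn=[[0,0,0],[0,0,0]], fingers=[0.97,0.97])

```text
time: 20.4
tool_pos: [0.4591, 0.2745, 0.1009]
tcp_rot: [0.0, 1.0, 0.001, 0.0]
wrist_force: [0.4, -0.4, 0.5]
gripper_width: 0.0903
gripper_force: 0.0
```

Run:
```python
from h import *
im=viewer.capture("side")[:,:,::-1]; t=viewer.capture("top")[:,:,::-1]; print(env.state()['tool_pos'].round(4))
c=[im[240:300,295:367],t[122:182,365:437]]
cv2.imwrite("pics/c7.png",np.clip(np.hstack([cv2.resize(x,(400,333),interpolation=cv2.INTER_CUBIC) for x in c])*1.6,0,255).astype(np.uint8))
```

```text
[0.46   0.2728 0.1008]
```

View pics/c7.png

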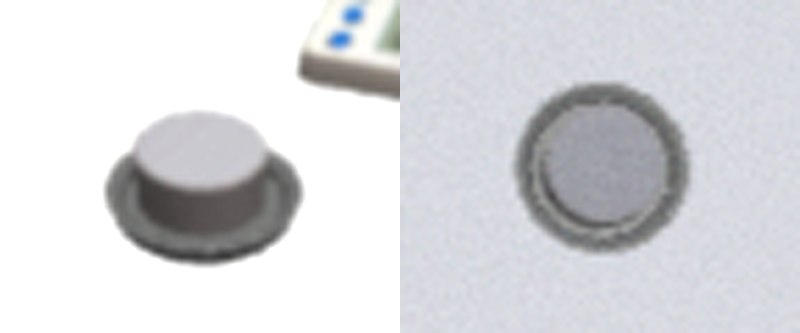

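Tin_52 sits flat in seat_52, with its top at crop (606,163) inside the rim. Now the last tin.

Emit:
arm_command(travel=[[-0.0095,-0.0205,0],[-0.0095,-0.0205,0.03],[-0.0095,-0.0205,0.055],[-0.0095,-0.0205,0.055],[-0.0095,-0.0205,0.055],[-0.0095,-0.0205,0.055]], turn=[[0,0,0],[0,0,0],[0,0,0],[0,0,0],[0,0,0],[0,0,0]], fingers=[0.97,0.97,0.97,0.97,0.97,0.97])

```text
time: 21.1
tool_pos: [0.4517, 0.2939, 0.0475]
tcp_rot: [-0.0, 1.0, -0.001, 0.001]
wrist_force: [0.4, -0.2, -0.7]
gripper_width: 0.0902
gripper_force: 0.0
```

Emit:
arm_command(travel=[[-0.001,0,0.015],[-0.001,0,0.028],[-0.001,0,0.034],[-0.001,0,0.034],[-0.001,0,0.034]], turn=[[0,0,0],[0,0,0],[0,0,0],[0,0,0],[0,0,0]], fingers=[0.97,0.97,0.97,0.97,0.97])

```text
time: 21.6
tool_pos: [0.4489, 0.2941, 0.0115]
tcp_rot: [0.0, 1.0, -0.0, -0.0]
wrist_force: [0.5, -0.3, -0.1]
gripper_width: 0.0902
gripper_force: 0.0
```

Emit:
arm_command(travel=[[0,0,0],[0,0,0],[0,0,0],[0,0,0],[0,0,0],[0,0,0],[0,0,0],[0,0,0]], turn=[[0,0,0],[0,0,0],[0,0,0],[0,0,0],[0,0,0],[0,0,0],[0,0,0],[0,0,0]], fingers=[0.9,0.84,0.79,0.75,0.71,0.68,0.64,0.6], force=22)

```text
time: 22.4
tool_pos: [0.4492, 0.2941, 0.0119]
tcp_rot: [-0.0, 1.0, -0.0, 0.0]
wrist_force: [0.3, -0.7, 1.0]
gripper_width: 0.0637
gripper_force: 22.0
```

Emit:
arm_command(travel=[[0,0,0],[0,0,0],[0,0,0],[0,0,-0.005],[0,0,-0.015],[0,0,-0.04],[0,0,-0.07],[0,0,-0.07]], turn=[[0,0,0],[0,0,0],[0,0,0],[0,0,0],[0,0,0],[0,0,0],[0,0,0],[0,0,0]], fingers=[0.6,0.6,0.6,0.6,0.6,0.6,0.6,0.6])

```text
time: 23.2
tool_pos: [0.4523, 0.2958, 0.0874]
tcp_rot: [-0.002, 1.0, -0.0, 0.004]
wrist_force: [0.5, 1.2, -0.2]
gripper_width: 0.0634
gripper_force: 22.0
```

Emit:
arm_command(travel=[[0.017,0.01,0],[0.05,0.03,0],[0.09,0.054,0],[0.13,0.078,0],[0.17,0.102,0],[0.193,0.1145,0],[0.193,0.1145,0],[0.193,0.1145,0]], turn=[[0,0,0],[0,0,0],[0,0,0],[0,0,0],[0,0,0],[0,0,0],[0,0,0],[0,0,0]], fingers=[0.6,0.6,0.6,0.6,0.6,0.6,0.6,0.6])

```text
time: 24.0
tool_pos: [0.6417, 0.1792, 0.081]
tcp_rot: [-0.0, 1.0, -0.001, -0.001]
wrist_force: [0.4, 1.0, -1.3]
gripper_width: 0.0634
gripper_force: 22.0
```

Emit:
arm_command(travel=[[0,0,0.02],[0,0,0.04],[0,0,0.045],[0,0,0.045],[0,0,0.045]], turn=[[0,0,0],[0,0,0],[0,0,0],[0,0,0],[0,0,0]], fingers=[0.6,0.6,0.6,0.6,0.6])

```text
time: 24.5
tool_pos: [0.6421, 0.1803, 0.0378]
tcp_rot: [-0.0, 1.0, 0.0, 0.0]
wrist_force: [0.4, 0.2, -1.0]
gripper_width: 0.0634
gripper_force: 22.0
```

Run:
```python
from h import *
im=viewer.capture("side")[:,:,::-1]; s=env.state(); print(s['tool_pos'].round(4))
sc=proj("side",(.6422,.1797,.004)); print(sc.round(1),proj("side",s['tool_pos']-[0,0,.008]).round(1))
u,v=sc.round().astype(int)
cv2.imwrite("pics/c8.png",np.clip(cv2.resize(im[v-50:v+30,u-50:u+50],(500,400),interpolation=cv2.INTER_CUBIC)*1.6,0,255).astype(np.uint8))
```

```text
[0.6427 0.1802 0.0384]
[380.  220.2] [380.7 211.3]
```

View pics/c8.png

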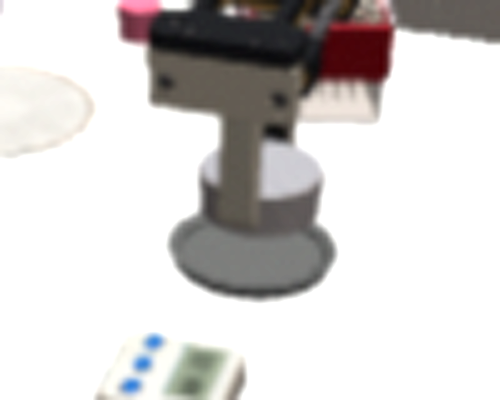

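Tin_64 is upright over seat_64, at about crop column 261 against the seat's 252, so some 2–3 mm towards +x. I'll trim and lower it.

Emit:
arm_command(travel=[[-0.002,0,0.01],[-0.002,0,0.018],[-0.002,0,0.022],[-0.002,0,0.0245],[-0.002,0,0.0255],[-0.002,0,0.0255]], turn=[[0,0,0],[0,0,0],[0,0,0],[0,0,0],[0,0,0],[0,0,0]], fingers=[0.6,0.6,0.6,0.6,0.6,0.6])

```text
time: 25.15
tool_pos: [0.6403, 0.1796, 0.0115]
tcp_rot: [-0.0, 1.0, -0.0, 0.0]
wrist_force: [-0.7, 0.0, 0.3]
gripper_width: 0.0635
gripper_force: 22.0
```

Emit:
arm_command(travel=[[0,0,0],[0,0,0],[0,0,0],[0,0,0],[0,0,0],[0,0,-0.03],[0,0,-0.07],[0,0,-0.1]], turn=[[0,0,0],[0,0,0],[0,0,0],[0,0,0],[0,0,0],[0,0,0],[0,0,0],[0,0,0]], fingers=[0.72,0.76,0.83,0.9,0.95,0.97,0.97,0.97])

```text
time: 25.95
tool_pos: [0.6405, 0.1797, 0.1135]
tcp_rot: [-0.0, 1.0, -0.0, 0.001]
wrist_force: [1.0, 1.1, 0.4]
gripper_width: 0.0903
gripper_force: 0.0
```

Emit:
arm_command(travel=[[-0.04,-0.02,-0.02],[-0.08,-0.05,-0.04],[-0.12,-0.08,-0.05],[-0.16,-0.1,-0.05],[-0.18,-0.12,-0.05],[-0.18,-0.12,-0.05],[-0.18,-0.12,-0.05],[-0.18,-0.12,-0.05]], turn=[[0,0,0],[0,0,0],[0,0,0],[0,0,0],[0,0,0],[0,0,0],[0,0,0],[0,0,0]], fingers=[0.97,0.97,0.97,0.97,0.97,0.97,0.97,0.97])

```text
time: 26.75
tool_pos: [0.461, 0.2991, 0.1615]
tcp_rot: [0.0, 1.0, -0.0, 0.0]
wrist_force: [-0.1, 0.1, 0.3]
gripper_width: 0.0903
gripper_force: 0.0
```

Run:
```python
from h import *
im=viewer.capture("side")[:,:,::-1]; t=viewer.capture("top")[:,:,::-1]
a=cv2.resize(t[100:240,265:485],(800,509),interpolation=cv2.INTER_CUBIC)
b=cv2.resize(im[180:260,330:430],(500,400),interpolation=cv2.INTER_CUBIC)
cv2.imwrite("pics/f1.png",np.clip(a*1.6,0,255).astype(np.uint8)); cv2.imwrite("pics/f2.png",np.clip(b*1.6,0,255).astype(np.uint8))
k=800/220
for n,P in(("28",(.4422,.0228)),("40",(.4442,-.2235)),("52",(.6036,-.0868)),("64",(.6422,.1797))):
    print(n,"tin top expected",((proj("top",(*P,.028))-[265,100])*k).round(), "px/mm",round(k*.43,2))
```

```text
28 tin top expected [336. 426.] px/mm 1.56
40 tin top expected [713. 423.] px/mm 1.56
52 tin top expected [499. 183.] px/mm 1.56
64 tin top expected [ 97. 126.] px/mm 1.56
```

View pics/f1.png

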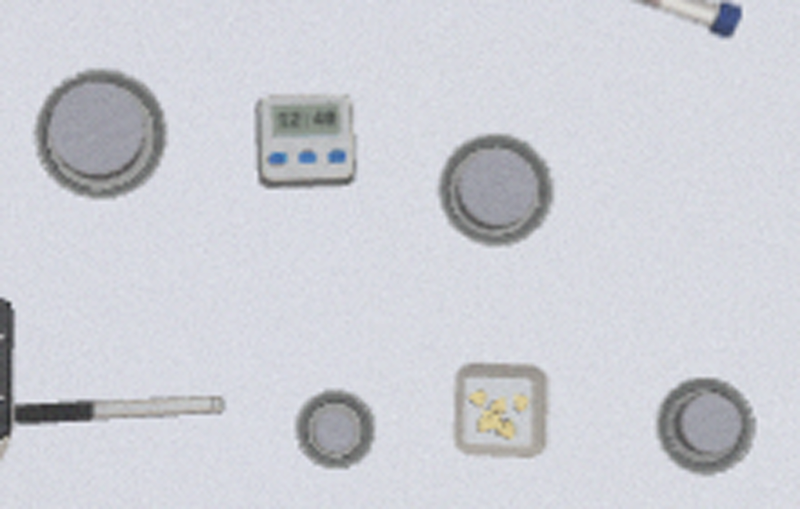

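View pics/f2.png

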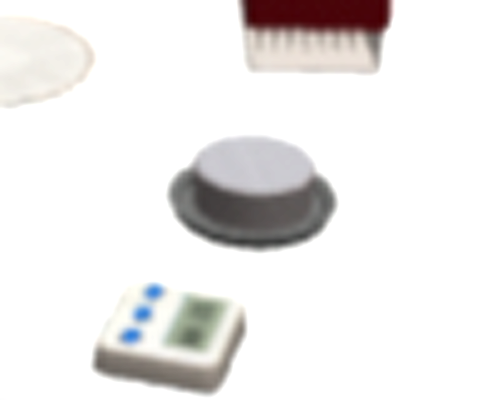

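The top view shows all four tins in their own seats: tin_64 (97,129), tin_52 (498,187), tin_28 (335,429) and tin_40 (713,423). Each is within about 3 mm of the expected place. The side crop shows tin_64 flat in its recess. I'm handing in.

```bash
python3 -c "
from station import order
print(order.sign_off())"
```

```text
the job is handed in; nothing more can be done
None
```

All four tins are unstacked and seated upright in the seats of their own size, each within about 3 mm of centre by the last pictures, and the job is handed in at about 27 s; the hand-in returned no verdict.

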